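# Clear the lane and hold the sprung gauge rod at its set mark

## Robot

A 6-joint arm with a two-finger parallel gripper is mounted at the origin on a cart in front of the work surface, level with it; the furniture and walls round the work are solid. World frame = base frame: x ahead of the robot, y to its left, z up, the work surface at z = 0. Lengths are in m, angles in rad, forces in N, time in s.
With the tool pointing down it reaches from about 0.4 to 0.825 m from the base axis. Payload 7 kg.
Tool frame: the origin (TCP) lies at the centre of the arm's flange, where the gripper is bolted on; the fingertips stand 178 mm ahead of it and the grasp point (between the pads) lies 159 mm ahead of it; z points along the fingers, y is the direction in which the jaws open and shut (so a half turn about z gives the same grasp; the last joint's range is limited). The gripper opens to 88 mm and grips with 3 to 60 N. Pads are 19 mm wide; open, the fingers measure 130 mm over their backs; the gripper's body (78 mm by 193 mm) begins 47 mm behind the grasp point.
Start: joints at [-0.945, 0.359, 0.012, 0, -1.224, -0.288], TCP at [0.224, -0.637, 0.405] pointing down, gripper open.
Joint ranges: [-3.07, 3.07], [-1.43, 2.12], [-1.02, 1.25], [-3.03, 1.67], [-3.05, -0], [-3.03, 3.03]. Speed limits (rad/s): [2.39, 2.39, 3.01, 3.14, 3.14, 3.14].

## Interface

Orientations are given as [roll, pitch, yaw] about the fixed x, y, z axes, in that order (R = Rz(yaw) Ry(pitch) Rx(roll)).
In Python, from station import arm gives the robot as it stands.
- The arm moves only by the shell command python3 -m handwheel 'ROWS' [OPENING] [FORCE]. ROWS is JSON, a list of rows, each a list of 4 numbers: the shift along the world's x, y, z in cm, then the turn about the world's z in rad. In form: [[dx, dy, dz, yaw], ...]. A call has 1 to 20 rows; each row shifts and turns the commanded pose from where the row before left it; what a row does not reach is not made up. A row lasts 1/10 s, in which the tool goes at most 50 mm and 8.59 degrees, less where a joint would pass 70% of its speed; a pose out of reach is approached as far as the arm can. A call is refused whole if a number of a shift passes 5 or a number of a turn 0.15, either way. A call with a gripper value outside its range is refused whole. OPENING is the closure, from 0 (fully open) to 1 (shut), set as the call begins (- or left out, the last holds). The fingers move at their own pace and stop on an object; FORCE is the grip in N (left out, the last holds). Time passes only in rows, so rows that do not move let the fingers close. It gives the time, the measured TCP pose, the force and the opening at its end, in the units of the state.
- arm.get_state(): the state, without advancing time (a new reading comes with each control period).
- arm.grab_frame(name): name is "scene" or "top" or "wrist"; returns a dict with "image" (400x640x3 uint8, red, green, blue), "depth" (400x640 float32, m along the optical axis (not along the pixel's ray), 0 where there is no reading), "vfov" (degrees; the focal length in pixels is half the picture's height over the tangent of half this angle, whatever the lens; pixels are square), "cx", "cy" (the principal point, pixels), "rvec" (rotation vector, rad) and "tvec" (3), from world to camera coordinates, as OpenCV has them. Camera axes: x right, y down, z forward; pixel columns grow to the right and rows downward; lengths in m; the calibration is good to about 2 mm. A picture is of the moment at which its call begins.
- arm.job_done(): hands the job in, once; it reports no verdict.
The state is a dict: "t": time; "q": joint angles; "qd": joint speeds; "joint_efforts": joint torques, N m; "eef_pos": TCP position; "ee_rot": TCP orientation; "force": force on the tool from outside, world axes, zero at the start; "moment": the same for the moment, N m; "width": finger opening in m.
Only numpy, scipy, OpenCV 4.12 (cv2) and the standard library are available. Lean on these libraries where they do the work, as an engineer would, in place of code of your own. Each camera call takes 0.05 s, during which the arm holds its last target.

## Task

Someone left a bottle standing in the way of the bench gauge's pull rod: stand it upright in the white tray and let go of it. Then grip the black handle and pull the rod out of its tube against the spring until the red pointer lines up with the yellow index, and finish while still holding it there, since the rod springs back if released. Do not shift the yellow index, and leave the tape, the jar and the marker pen where they are.

Things in the scene. Friction and masses are not known exactly. Their poses are not given: they have to be found in the camera images.
- gauge: Bench gauge, bolted down. Grey plate 300 x 100 x 8 mm (x, y, z), origin at the centre of its underside; +x is the rod's pull direction. A 31 mm tube lies along x at y = 0, z = 42 mm, from x = -144 mm to its mouth at x = -30 mm, on two 44 mm wide clamp blocks (top z = 55 mm). A white ruled rail (14 mm wide, top z = 22 mm, 5 mm ticks) runs at y = -40 mm from x = -20 to +145 mm.
- grip: Black upright handle at the rod's end, 18 x 18 mm, z = 30 to 82 mm above the table. Origin on the rod's axis, z = 42 mm; axes as the gauge's. Rod fully in: origin at x = +5 mm, y = 0 of the gauge, 26 mm free between tube mouth and handle. A red pointer arm (z = 33 mm) reaches from the handle's foot to y = -47 mm over the rail; grip the handle above it, in its upper 40 mm.
- grip_top (a point): Centre of the handle's top face, 82 mm above the table.
- pointer (a point): Free end of the red pointer, over the outer edge of the rail, 33 mm above the table; 47 mm from the rod's axis towards the gauge's -y.
- rod (a joint): How far the rod is pulled out of the tube, m: 0 fully in, at most 0.110 out. A spring pulls it back with about 4.8 N at 0 and 1.2 N more per 10 mm (10 N at 45 mm, 15 N at 85 mm), so it returns to 0 when released.
- index_tip (a point): Top of the yellow index fin (3 mm wide, 36 mm above the table), on the outer face of the white rail just beyond the pointer's path (y = -50 mm of the gauge), with a small black thumbscrew towards -y. The pointer lines up with it when both have the same x in the gauge's frame.
- index (a joint): Setting of the yellow index along the rail, m: it equals the rod's joint value at which the pointer lines up with it. Set somewhere between 0.045 and 0.085; stiff (about 15 N to shift), must stay as set.
- bottle: Black bottle, square body 27 x 33 mm (x, y) up to 57 mm, round grey neck 18 mm wide above that, 74 mm tall in all; about 80 g. Origin at the centre of its underside, z up. It stands upright on the gauge's plate (8 mm above the table), in front of the handle in the rod's path.
- tray: White open tray, outside 110 x 160 x 30 mm (x, y, z), walls and floor 2 mm thick, about 350 g, loose on the table. Origin at the centre of its underside, z up. Empty at the start.
- tape: Bystander: roll of masking tape lying flat, 92 mm across, 24 mm high; origin at the centre of its underside.
- jar: Bystander: white lidded jar, 70 mm across, 58 mm high; origin at the centre of its underside.
- pen: Bystander: white marker pen with black cap lying on the table, 134 mm long along its y, 16 mm thick; origin at the centre of its underside.
There are look-alikes about, which are no part of the job. Leave any turquoise look-alike of the bottle alone.

How it is judged:
By the outcome, as a careful person would: the job done as asked, in the order asked, and still so for the second after the job is handed in, while the arm keeps its last pose, push and grip.
It also fails if it takes over 48 s, if anything falls off the work surface, if the arm or the gripper's body presses on something with over 40 N, if the wrist force passes 120 N, or if a joint passes its speed limit or range.

## Working session

There is one attempt and no reset: what is moved stays moved. The work goes in short steps, Python scripts to look and compute and a shell command to move; the robot and the scene stay as the last step left them, time stands still between calls to the robot, and variables do not carry over. Pictures are saved under pics/ and viewed, and the job is handed in when it is done.

```bash
mkdir -p pics; ls
cat > h.py <<'E'
import numpy as np, cv2, pickle
from station import arm
def grab(n,tag):
    f=arm.grab_frame(n); pickle.dump(f,open(f'pics/{tag}.pkl','wb'))
    cv2.imwrite(f'pics/{tag}.png',cv2.cvtColor(f['image'],cv2.COLOR_RGB2BGR)); return f
def load(tag): return pickle.load(open(f'pics/{tag}.pkl','rb'))
def cam(f):
    R=cv2.Rodrigues(np.array(f['rvec'],float))[0]; t=np.array(f['tvec'],float).reshape(3)
    return R,t,200/np.tan(np.radians(f['vfov'])/2)
def ray(f,u,v):
    R,t,fl=cam(f); d=R.T@np.array([(u-f['cx'])/fl,(v-f['cy'])/fl,1]); return -R.T@t,d
def onz(f,u,v,z):
    c,d=ray(f,u,v); return c+d*(z-c[2])/d[2]
def dep(f,u,v):
    c,d=ray(f,u,v); return c+d*f['depth'][int(v),int(u)]
def proj(f,p):
    R,t,fl=cam(f); q=R@np.array(p)+t; return q[0]/q[2]*fl+f['cx'],q[1]/q[2]*fl+f['cy']
def cloud(f):
    R,t,fl=cam(f); v,u=np.mgrid[:400,:640]; d=f['depth']
    P=np.stack([(u-f['cx'])/fl*d,(v-f['cy'])/fl*d,d],-1); return (P-t)@R
E
python3 - <<'E'
from h import *
for n in ['scene','top','wrist']:
    f=grab(n,n+'0'); c,_=ray(f,0,0); print(n,c,f['vfov'],f['cx'],f['cy'])
print(arm.get_state())
E
```

```text
pics
scene [-0.06820381  0.6952051   0.45630878] 55.81380809835113 312.66892118332595 197.28600209960555
top [0.21310331 0.03102828 1.27534951] 45.16981025874012 321.1127205287384 200.7907453038804
wrist [ 0.15304643 -0.66106111  0.38425967] 61.14336643662156 322.1619016266391 202.5350007559857
{'t': 0.15, 'q': array([-9.44880643e-01,  3.59198472e-01,  1.12657695e-02, -2.28605222e-04,
       -1.22409311e+00, -2.88059435e-01]), 'qd': array([-0.00125432, -0.00343394,  0.00180136,  0.00162089,  0.00060872,
        0.00244292]), 'joint_efforts': array([-1.02610014e-03, -5.83274746e+01,  2.93291527e+01,  7.00123519e+00,
        8.81470798e-03, -9.77641503e-05]), 'eef_pos': array([ 0.22365481, -0.63671507,  0.40395636]), 'ee_rot': array([ 3.14035277e+00, -1.43236565e-04, -2.80381413e+00]), 'force': array([0.49157577, 0.11762423, 0.61931246]), 'moment': array([0.03608224, 0.0004181 , 0.00953969]), 'width': 0.08743071062782103}
```

View pics/scene0.png

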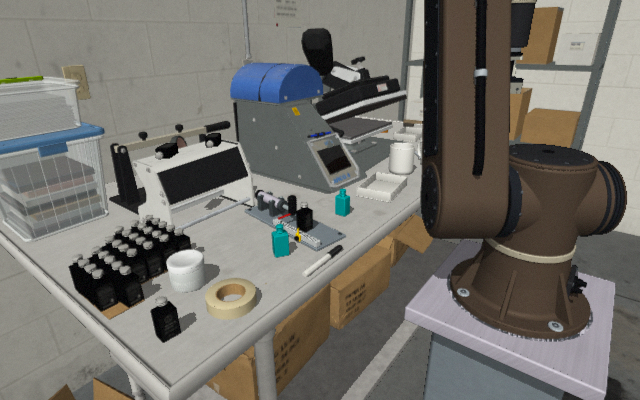

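View pics/top0.png

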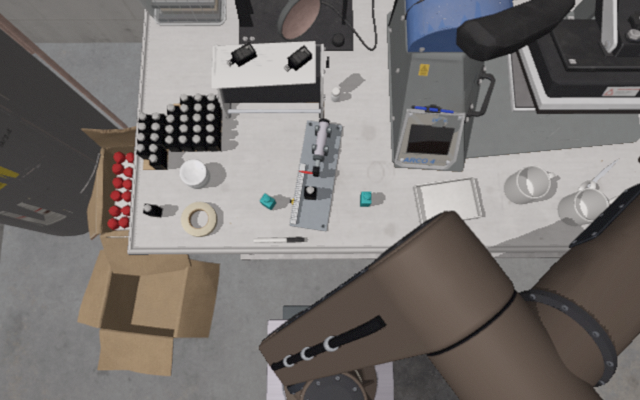

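View pics/wrist0.png

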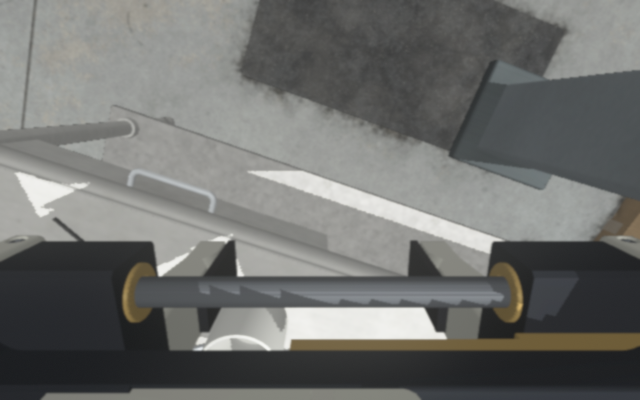

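The scene view shows the gauge plate at about (285,225), with a black bottle on it at (305,217). The other candidates are the turquoise bottles at (282,241) and (343,203), a lone black bottle at (165,318) and the black group at about (125,260). Only (305,217), which is (310,192) in top, is black and stands on the plate in front of the handle. I'll confirm with an enlarged crop.

Run:
```python
from h import *
a=cv2.imread('pics/scene0.png')[175:265,230:360]; b=cv2.imread('pics/top0.png')[110:240,245:385]
a=cv2.resize(a,(780,540),interpolation=cv2.INTER_CUBIC);b=cv2.resize(b,(640,594),interpolation=cv2.INTER_CUBIC)
cv2.imwrite('pics/ca.png',a);cv2.imwrite('pics/cb.png',b)
```

```text
(no output)
```

View pics/ca.png

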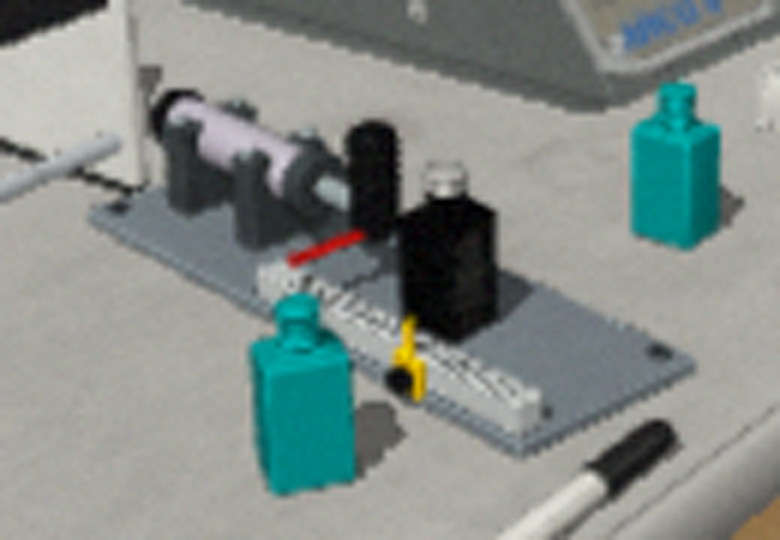

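View pics/cb.png

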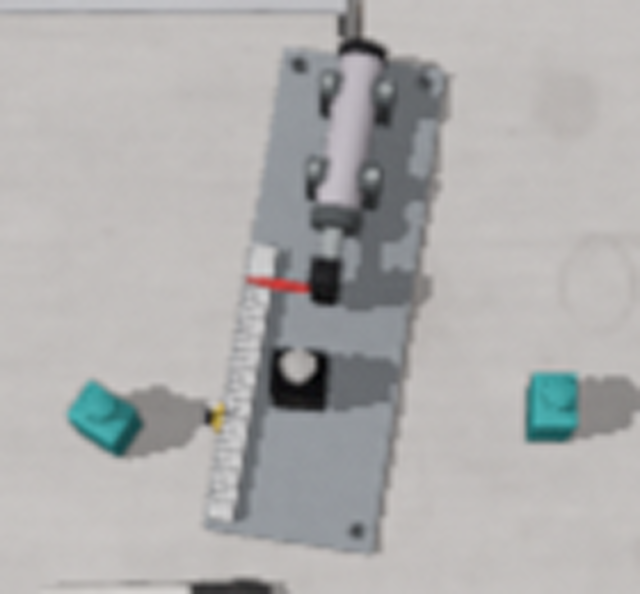

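The crops confirm it: the black bottle stands on the plate in front of the black handle, and the turquoise ones stand beside the plate. Now I'll measure.

Run:
```python
from h import *
f=load('top0'); im=f['image'].astype(int); hsv=cv2.cvtColor(f['image'],cv2.COLOR_RGB2HSV); H,S,V=[hsv[...,i].astype(int) for i in range(3)]
P=cloud(f)
def roi(m,u0,u1,v0,v1):
    r=np.zeros_like(m);r[v0:v1,u0:u1]=m[v0:v1,u0:u1];return r
def cen(m): v,u=np.nonzero(m);return u.mean(),v.mean(),len(u)
red=roi((S>150)&((H<8)|(H>172))&(V>90),290,320,160,180); u,v,n=cen(red);print('red',u,v,n,onz(f,u,v,.033)); vv,uu=np.nonzero(red);i=uu.argmin();print('tip',uu[i],vv[i],onz(f,uu[i],vv[i],.033))
yel=roi((S>150)&(H>20)&(H<35)&(V>90),280,300,190,210);u,v,n=cen(yel);print('yel',u,v,n,onz(f,u,v,.036))
# plate corners
crop=np.zeros((400,640),bool)
Z=P[...,2]
for name,uv,z in [('handle',(316,170.5),.082),('cap',(310,190),.082)]:print(name,onz(f,*uv,z),dep(f,*uv))
# handle top & bottle via depth
for z0,z1,nm in [(.074,.090,'hi'),(.055,.072,'mid')]:
    m=roi((Z>z0)&(Z<z1),295,335,155,215).astype(np.uint8)
    n,l,st,c=cv2.connectedComponentsWithStats(m)
    for k in range(1,n):
        if st[k,4]>3: print(nm,st[k],c[k],np.median(P[l==k],axis=0))
plate=roi((S>20)&(H>95)&(H<125)&(V>80)&(abs(Z-.008)<.01),285,350,115,240).astype(np.uint8)
c,_=cv2.findContours(plate,0,2);c=max(c,key=cv2.contourArea);r=cv2.minAreaRect(c);b=cv2.boxPoints(r)
for p in b:print('plate',p,onz(f,*p,.008))
w=onz(f,*b[0],.008);ws=[onz(f,*p,.008) for p in b];print('center',np.mean(ws,0),[np.linalg.norm(ws[i]-ws[i-1]) for i in range(4)])
tr=roi((Z>.02)&(Z<.04),405,492,170,235).astype(np.uint8);cv2.imwrite('pics/tr.png',tr*255)
c,_=cv2.findContours(tr,0,2);c=max(c,key=cv2.contourArea);b=cv2.boxPoints(cv2.minAreaRect(c));ws=[onz(f,*p,.03) for p in b]
for p,w in zip(b,ws):print('tray',p,w)
print('center',np.mean(ws,0),[np.linalg.norm(ws[i]-ws[i-1]) for i in range(4)])
```

```text
red 306.9166666666667 171.91666666666666 12 [0.52934406 0.05808723 0.033     ]
tip 302 171 [0.53190307 0.07117131 0.033     ]
yel 291.75 201.0 4 [0.45014295 0.0977818  0.036     ]
handle [0.52052167 0.03379293 0.082     ] [0.5201873  0.03378993 0.08329795]
cap [0.46957935 0.04918851 0.082     ] [0.46911045 0.04915531 0.08418173]
hi [313 166   7   7  49] [316. 169.] [0.52463945 0.03378119 0.08062981]
hi [307 186   7   7  37] [310.13513514 189.10810811] [0.47188883 0.04918541 0.0814033 ]
mid [316 155   6   4  19] [318.63157895 156.21052632] [0.56662799 0.02586149 0.05674749]
mid [313 173   7   2  11] [316.09090909 173.45454545] [0.51722785 0.03384948 0.06626812]
mid [304 186  13  11  91] [310.35164835 191.6043956 ] [0.46762057 0.04683838 0.0628216 ]
plate [319. 195.] [0.47163869 0.02612355 0.008     ]
plate [319. 195.] [0.47163869 0.02612355 0.008     ]
plate [319. 195.] [0.47163869 0.02612355 0.008     ]
plate [319. 195.] [0.47163869 0.02612355 0.008     ]
center [0.47163869 0.02612355 0.008     ] [np.float64(0.0), np.float64(0.0), np.float64(0.0), np.float64(0.0)]
tray [429.87534 182.16869] [ 0.50085511 -0.2690229   0.03      ]
tray [475.64548 175.30315] [ 0.51920958 -0.39236827  0.03      ]
tray [481.80685 216.37895] [ 0.40816951 -0.40127396  0.03      ]
tray [436.0367  223.24449] [ 0.3904905  -0.27989009  0.03      ]
center [ 0.45468118 -0.3356388   0.03      ] [np.float64(0.11089834596564316), np.float64(0.12470351058215667), np.float64(0.11139661989274216), np.float64(0.12266454627068955)]
```

Run:
```python
from h import *
f=load('top0');P=cloud(f)
for v in range(150,220,3): print(v,' '.join('%3d'%(1000*P[v,u,2]) for u in range(285,335,2)))
```

```text
150   0   0   0  -1  -1  -3  -3  -2  -5  12   8   6  11   9  42  51  54  52  52  50  51  50  11   7   0
153  -2  -3  -3  -3   0  -2   2   3  -1   6   9  11  10   5   8  47  50  51  53  50  33  31   5   3   5
156   0   0   2  -1   0   0  -4   0   2  12   3   9   6   6  51  53  55  55  55  53   8   8  11   6   6
159  -3  -2   1  -3   4  -5   0   0  12   4   8  10  10   8  37  43  51  51  50  49   9   8   8   8   5
162   0  -2   1   0  -1  -1   0  -2   7   8   9   9   4   7   9   7  52  45   4   7   7   3   7  10   4
165   0   2   0   1  -1  -1  -1  -3  21  21  22   9   5   7   9  42  51  47   9   5   7   8   2   8  10
168   0  -2  -4   2  -2  -2   6   3  22  21   8   5   9  10  87  83  85  80   8   4  10   8   4  11   8
171  -6  -1  -1  -2  -1  -3  -1  33  35  34  35  38  33   6  80  80  80  74   6  10  11   9  11   8   6
174  -3  -1   2  -1   0  -1  -1  15  21  23   8   8   8  10  50  57  59  58   6   8   6   8  10   7   8
177  -4  -2  -1   0   2   0  -4  20  24  22  12   8   7   7   9   6   7  10  10   5   5   6   8   3  10
180  -2   4  -1   3   2   0   6  21  20   8  10   7   6   6 
[... 696 characters left out ...]
  24  22  12   9   5  13   5   0   9   7  10   2  10   6   6  12  14   0  -1
204   1   0   0   0   8  24  17  10   9   8   7   9   8   6   8   7   5  14   5   5   6   6  10  -2   0
207  -2  -1   0   0  20  20  22   7  12   5   5   8  10   6   9   8   8   5   8   5  11   8   9   1   5
210  -2  -3  -2   1  19  25  21   1   5  11   6  10   6   8  10  10   5   7   9  10   6   6   6  -2  -3
213  -5   2   5   0  24  22  20   6  10   8   5   7   9   6   7   6   7   8   9   9  10   8   5  -1   0
216  -2  -1   3   6  18  17   6   9  11  11   4  11   7   5  12   8   5   6  10  13   6   4   0   2   2
219  -3   0   5  21  19  21  10   7  10  11   7   4   9   5   8   8  10   6   9  11  12   6   0   0   0
```

Run:
```python
from h import *
f=load('top0');P=cloud(f);hsv=cv2.cvtColor(f['image'],cv2.COLOR_RGB2HSV)
print(hsv[225,320],hsv[215,302],hsv[215,297],hsv[240,320],hsv[150,360], hsv[200,450],hsv[172,450])
sub=np.zeros((400,640),np.uint8)
m=(hsv[...,1]>25)&(hsv[...,0]>85)&(hsv[...,0]<125)
sub[115:235,285:350]=m[115:235,285:350]; 
sub=cv2.morphologyEx(sub,cv2.MORPH_OPEN,np.ones((2,2)))
c,_=cv2.findContours(sub,0,2);c=max(c,key=cv2.contourArea)
print(cv2.contourArea(c)); W=np.array([onz(f,*p[0],.008)[:2] for p in c],np.float32)
r=cv2.minAreaRect(W);print(r)
b=f['image'][165:240,395:500];cv2.imwrite('pics/ct.png',cv2.resize(b[...,::-1],(735,525),interpolation=cv2.INTER_CUBIC))
g=load('scene0')['image'][160:210,340:430];cv2.imwrite('pics/cts.png',cv2.resize(g[...,::-1],(720,400),interpolation=cv2.INTER_CUBIC))
```

```text
[105  13 154] [108  16 160] [120   4 122] [ 13   9 196] [ 10   8 193] [ 15   7 210] [ 12   7 196]
1.0
((0.47579526901245117, 0.03552461043000221), (0.0026917022187262774, 0.002749563427641988), 89.8074722290039)
```

View pics/ct.png

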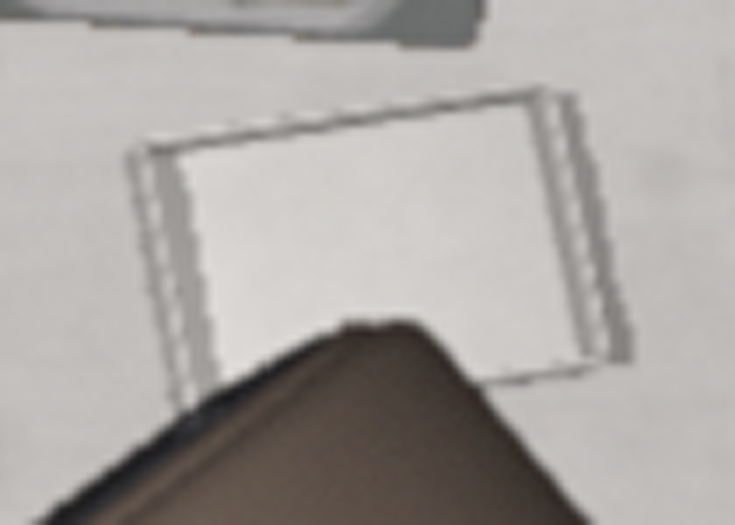

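View pics/cts.png

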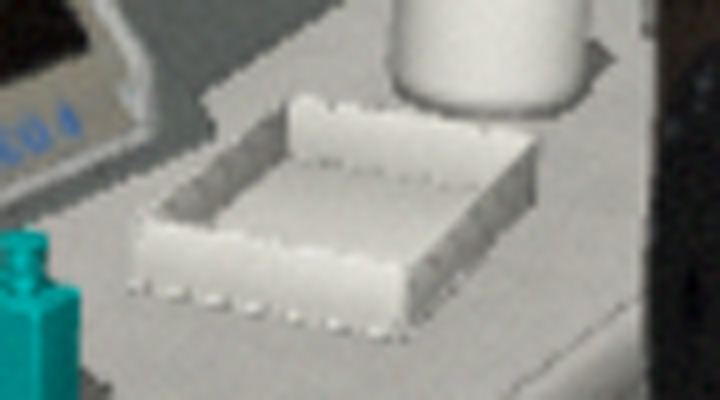

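Run:
```python
from h import *
f=load('top0')
g=lambda x,y,s,u0,v0,z:onz(f,x/s+u0,y/s+v0,z)[:2]
t=[g(x,y,7,394.5,164.5,.03) for x,y in [(132,150),(547,88),(605,363)]]
print('tray',np.round(t,4),(t[0]+t[2])/2,[np.linalg.norm(t[0]-t[1]),np.linalg.norm(t[1]-t[2])],np.arctan2(*(t[0]-t[1])[::-1]))
p=[g(x,y,4.571,244.5,109.5,.008) for x,y in [(283,48),(450,66),(205,527),(378,551)]]
print('plate',np.round(p,4),np.mean(p,0))
for a,b in [(0,2),(1,3),(0,1),(2,3)]:print(np.linalg.norm(p[a]-p[b]),np.arctan2(*(p[b]-p[a])[::-1]))
for nm,x,y,z in [('bottle tl',272,348,.065),('tr',327,352,.065),('bl',272,408,.065),('br',326,410,.065),('h',312,260,.082),('h',340,260,.082),('yel',217,418,.036),('tiplr',247,281,.033)]:print(nm,g(x,y,4.571,244.5,109.5,z))
```

```text
tray [[ 0.4908 -0.2246]
 [ 0.5144 -0.384 ]
 [ 0.4082 -0.399 ]] [ 0.44950477 -0.31176902] [np.float64(0.16118168381132622), np.float64(0.10719573775090666)] 1.7178262443426073
plate [[ 0.684   0.0601]
 [ 0.6722 -0.0411]
 [ 0.3912  0.1053]
 [ 0.3767  0.0048]] [0.53100418 0.03226011]
0.2962696826136452 2.9883733497908147
0.2990871917970167 2.987460620198964
0.10184328633734253 -1.686352751989973
0.10150317641469547 -1.7139919343480208
bottle tl [0.48480587 0.06488636]
tr [0.48237969 0.03387739]
bl [0.45032423 0.06484051]
br [0.44906156 0.03455086]
h [0.53142743 0.04206542]
h [0.5313737 0.026373 ]
yel [0.45028464 0.09719746]
tiplr [0.53200521 0.08038745]
```

Measurements agree with the given sizes: plate 298x101 mm, tray 161x107 mm, handle top at z 0.081 and cap at z 0.081. Next I'll check the tall obstacles near the tray and gauge, and the bottle's yaw.

```bash
python3 - <<'E'
from h import *
f=load('top0');P=cloud(f);g=load('scene0');Q=cloud(g)
A=np.concatenate([P.reshape(-1,3),Q.reshape(-1,3)])
A=A[(A[:,0]>.35)&(A[:,0]<.85)&(A[:,1]>-.5)&(A[:,1]<.25)&(A[:,2]<.45)&(A[:,2]>-.05)]
P2=P.reshape(-1,3);P2=P2[P2[:,2]<.5]
print('maxz mm grid: rows x from .40, cols y .24->-.52')
for x in np.arange(.36,.8,.04):
    r=[]
    for y in np.arange(.24,-.53,-.04):
        s=A[(abs(A[:,0]-x)<.02)&(abs(A[:,1]-y)<.02)]; r.append('%4d'%(np.percentile(s[:,2],98)*1000) if len(s)>3 else '   .')
    print('%.2f'%x,' '.join(r))
# bottle body in scene: top edges
E
python3 - <<'E'
import sys;sys.path.insert(0,'.')
import os;os.chdir('.')
from h import *
g=load('scene0')
c=g['image'][190:240,275:335];cv2.imwrite('pics/cbo.png',cv2.resize(c[...,::-1],(720,600),interpolation=cv2.INTER_CUBIC))
E
```

```text
maxz mm grid: rows x from .40, cols y .24->-.52
0.36    5   13   15   16   16    6    6    4    3    4    5    4    0    0    0    0    4    5    3    .
0.40    4    4    4   19   23   12   12    4    4    4    5    4   29   28   28   30   29    4    3    .
0.44    3   47   73   19   28   51   12    4   72   57    5    4   28    7    6    6   29    4   94    .
0.48    4    4   55    7   63   82   12    5   71   58    3    4   30   22    7    6   29    4   94    .
0.52    4    3    4    4   36   82   13    3    4    4    4    4    5   33   31   29   27    4   95    .
0.56    3    4    4    3   23   57   53    8    5    4   60   64   67   72   75   66   14   14    4    .
0.60    4    3    4    3   10   56   55   11    3    4   91  114  116  121  125  107   18   18   18    .
0.64    3    4    4    3    9   55   57   13    3    3  120  170  172  448  444  152  152   17  262    .
0.68  102   99  100  100  101  101  111   11    3    4  147  202  449  445  447  448  408   17  284    .
0.72  187  187  187  187  187  186  184    5    4    4  163  250  439  401  449  446  427  403  271    .
0.76  213  215  190  208  215  212  187   53    4    3  304  350  369  374  434  430  421  407  383    .
0.80  213  214  203  189  214  213  189    4    3    3  305  353  370  375  374  396  404  396  383    .
```

View pics/cbo.png

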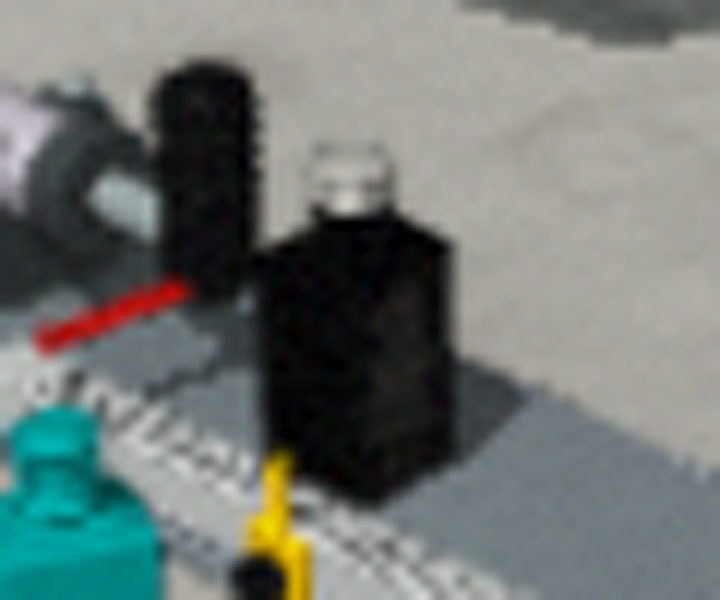

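The bottle looks square to the world axes, with its cap centre near (0.472, 0.049). I'll move above it, staying high, and look with the wrist camera.

```bash
python3 -m handwheel '[[3,3.5,0,-0.019],[3,3.8,0,-0.019],[3,3.8,0,-0.019],[3,3.8,0,-0.019],[2,3.8,0,-0.019],[1,3.8,0,-0.019],[1,3.8,0,-0.019],[1,3.8,0,-0.019],[1,3.8,0,-0.019],[1,3.8,0,-0.019],[1,3.8,0,-0.019],[1,3.8,0,-0.019],[1,3.8,0,-0.019],[1,3.8,0,-0.019],[1,3.8,0,-0.019],[0.8,3.8,0,-0.019],[0,3.8,0,-0.019],[0,4.1,-5,-0.015],[0,0,-4,0],[0,0,0,0]]' 0.3
python3 - <<'E'
from h import *
grab('wrist','w1');s=arm.get_state();print(s['t'],s['eef_pos'],s['ee_rot'],s['force'],s['width'])
E
```

```text
t: 2.15
eef_pos: [0.4696, 0.038, 0.3217]
ee_rot: [-3.139, -0.008, -3.141]
force: [-1.0, -0.7, 0.4]
width: 0.0614
2.2 [0.47090165 0.03778919 0.32455872] [-3.13900874 -0.00481362 -3.14074097] [-0.41142826  0.1528963   0.45486101] 0.061542181843592114
```

View pics/w1.png

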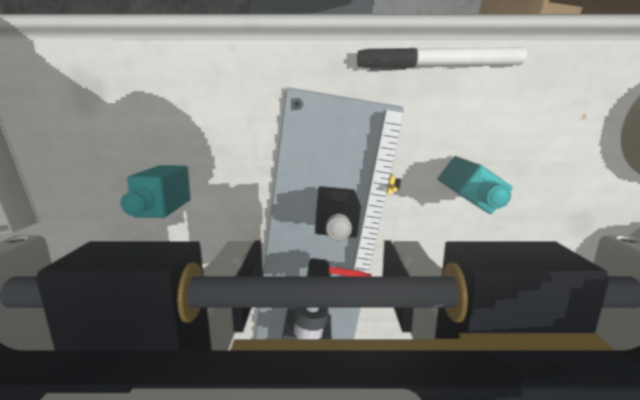

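The wrist view shows the cap at (338,226), the body top around (318–360, 187–235), the yellow index at (392,184) and the pointer tip at (370,273). Now the exact numbers.

Run:
```python
from h import *
f=load('w1');hsv=cv2.cvtColor(f['image'],cv2.COLOR_RGB2HSV);H,S,V=[hsv[...,i].astype(int) for i in range(3)]
print('f',cam(f)[2],'cap',onz(f,338.5,226.5,.082))
for u,v in [(320,187),(359,188),(361,236),(317,234)]:print('body',u,v,onz(f,u,v,.065),dep(f,u,v))
m=np.zeros((400,640),bool);m[260:285,325:375]=((S>150)&((H<8)|(H>172))&(V>90))[260:285,325:375];v,u=np.nonzero(m);print('red',u.min(),u.max(),v[u>365].mean(),onz(f,u.max()+.5,v[u>=u.max()-2].mean(),.033), onz(f,u.max()-20,v[u==u.max()-20].mean(),.033))
m=np.zeros((400,640),bool);m[170:200,380:405]=((S>140)&(H>18)&(H<36)&(V>80))[170:200,380:405];v,u=np.nonzero(m);print('yel',u.mean(),v.mean(),u.min(),u.max(),v.min(),v.max(),onz(f,u.mean(),v.mean(),.03))
a,b=onz(f,288,88,.008),onz(f,402,107,.008);print('plate end',a,b,np.linalg.norm(a-b),np.arctan2(b[1]-a[1],b[0]-a[0]))
a,b=onz(f,388,111,.022),onz(f,403,112,.022);print('rail end',a,b)
a=onz(f,402.5,112,.022);b=onz(f,371.5,268,.022);print('rail outer edge',a,b,np.arctan2(*(a-b)[1::-1]))
c=f['image'][160:290,300:420];cv2.imwrite('pics/cw1.png',cv2.resize(c[...,::-1],(550,596),interpolation=cv2.INTER_CUBIC))
```

```text
f 338.5633067311425 cap [0.4736525  0.04874927 0.082     ]
body 320 187 [0.44960948 0.03586604 0.065     ] [0.46070712 0.03538165 0.01698068]
body 359 188 [0.45034497 0.06395915 0.065     ] [0.46372952 0.07013508 0.0078502 ]
body 361 236 [0.48727206 0.06651605 0.065     ] [0.50437945 0.07173466 0.02107948]
body 317 234 [0.48569388 0.03353312 0.065     ] [0.50713502 0.03241875 0.00899896]
red 329 368 275.0 [0.53637438 0.07802175 0.033     ] [0.53396966 0.05994388 0.033     ]
yel 391.0 187.25 389 394 183 189 [0.45790346 0.09413336 0.03      ]
plate end [0.3789267  0.00905354 0.008     ] [0.39409872 0.10411511 0.008     ] 0.09626469753893786 1.4125291591404026
rail end [0.39719792 0.08998855 0.022     ] [0.39797852 0.10202966 0.022     ]
rail outer edge [0.39797826 0.10162968 0.022     ] [0.53511375 0.08211668 0.022     ] 3.000251500626641
```

View pics/cw1.png

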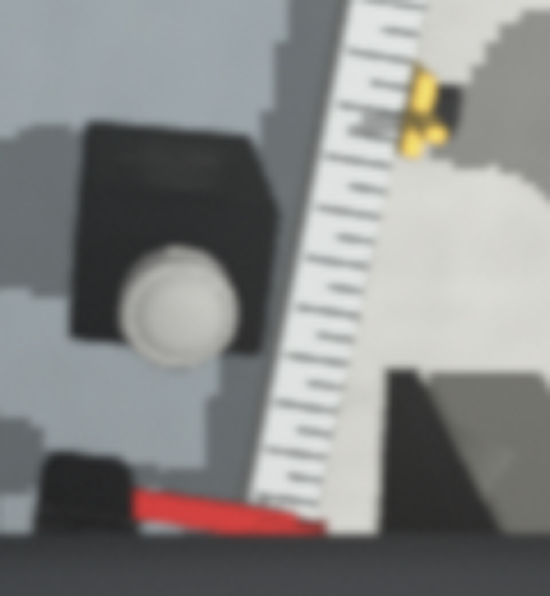

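Bottle centre is about (0.473, 0.0495), turned about -0.07 rad. The pointer and index measurements come out consistent with the gauge geometry. Descending to grip the body just below the shoulder, with the fingertips staying above the rail and index.

```bash
python3 -m handwheel '[[0.2,1.2,-1,-0.035],[0,0,-2,-0.035],[0,0,-3,0],[0,0,-3,0],[0,0,-1.3,0],[0,0,0,0],[0,0,0,0]]'
python3 - <<'E'
from h import *
grab('wrist','w2');grab('scene','s2');s=arm.get_state();print(s['t'],s['eef_pos'],s['ee_rot'],s['force'],s['width'])
E
```

```text
t: 2.9
eef_pos: [0.4748, 0.0498, 0.2247]
ee_rot: [3.141, 0.002, 3.071]
force: [0.5, -0.2, 0.7]
width: 0.0614
3.0 [0.47460059 0.04996366 0.22481399] [3.14021606e+00 2.65963852e-03 3.07119257e+00] [1.19868571 0.19614912 0.39804557] 0.0614909436805591
```

View pics/w2.png

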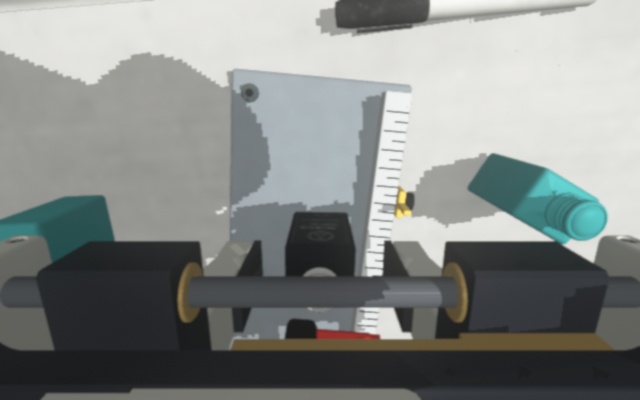

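View pics/s2.png

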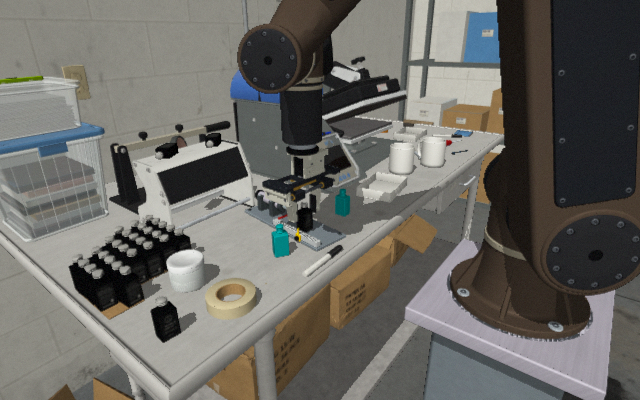

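The bottle sits centred between the fingers (u 287–353). Going a little lower, then closing.

```bash
python3 -m handwheel '[[-0.1,0,-0.7,0],[0,0,0,0]]'; python3 -m handwheel '[[0,0,0,0],[0,0,0,0],[0,0,0,0],[0,0,0,0],[0,0,0,0]]' 1 20
```

```text
t: 3.2
eef_pos: [0.4724, 0.0498, 0.216]
ee_rot: [3.141, 0.0, 3.071]
force: [-0.4, -0.2, -0.2]
width: 0.061
t: 3.7
eef_pos: [0.4727, 0.0499, 0.216]
ee_rot: [3.142, 0.0, 3.071]
force: [-1.0, -0.2, 0.1]
width: 0.0326
```

```bash
python3 -m handwheel '[[0,0,1.5,0],[0,0,2.5,0],[0,0,4,0],[0,0,4,0],[0,0,0,0]]'
python3 - <<'E'
from h import *
grab('scene','s3');s=arm.get_state();print(s['t'],s['eef_pos'],s['width'],s['force'])
c=load('s3')['image'][130:290,230:430];cv2.imwrite('pics/cs3.png',cv2.resize(c[...,::-1],(740,592)))
E
```

```text
t: 4.2
eef_pos: [0.4742, 0.0504, 0.3412]
ee_rot: [3.138, 0.008, 3.072]
force: [0.6, 0.2, -1.3]
width: 0.0328
4.25 [0.47327978 0.05015544 0.3385815 ] 0.033030647171723576 [-0.02644254 -0.58192861 -1.41111735]
```

View pics/cs3.png

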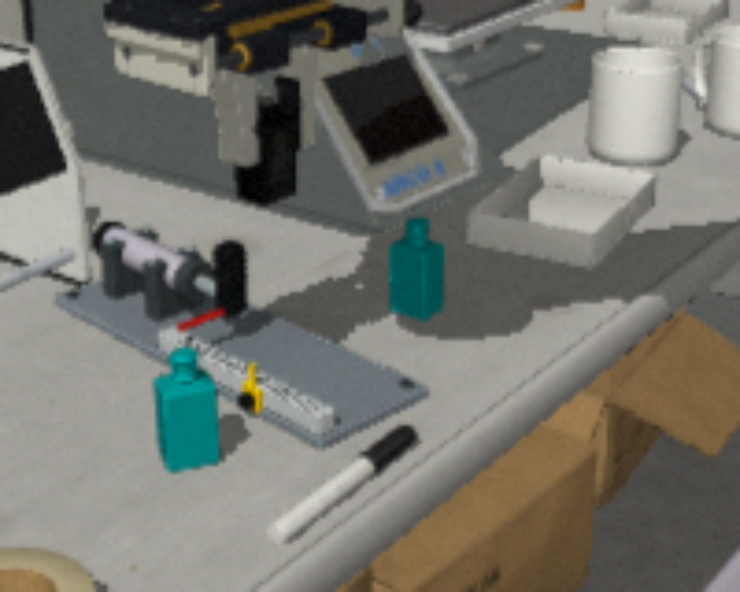

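The bottle is held and upright, clear of the gauge. Carrying it to the tray, centre about (0.4495, -0.312).

```bash
python3 -m handwheel '[[-0.2,-2,0,0],[-0.2,-3.5,0,0],[-0.2,-3.5,0,0],[-0.2,-3.5,0,0],[-0.2,-3.5,0,0],[-0.2,-3.5,0,0],[-0.2,-3.5,0,0],[-0.2,-3.5,0,0],[-0.2,-3.5,0,0],[-0.2,-3.5,0,0],[-0.2,-2.2,0,0],[0,0,0,0],[0,0,0,0],[0,0,-2,0],[0,0,0,0]]'
python3 - <<'E'
from h import *
grab('wrist','w4');grab('top','t4');s=arm.get_state();print(s['t'],s['eef_pos'],s['ee_rot'],s['width'],s['force'])
E
```

```text
t: 5.75
eef_pos: [0.4498, -0.306, 0.3135]
ee_rot: [3.14, -0.004, 3.072]
force: [0.1, 0.3, -1.1]
width: 0.033
5.85 [ 0.45067527 -0.30643072  0.31576112] [ 3.14138907e+00 -1.46476650e-03  3.07246734e+00] 0.03303080601868229 [-0.61720826 -0.23263578 -0.65805722]
```

View pics/w4.png

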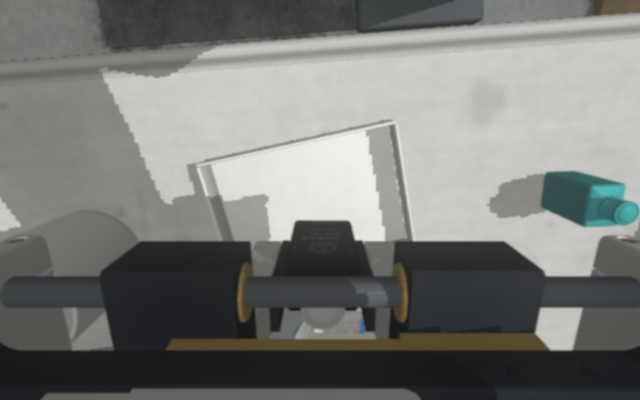

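View pics/t4.png

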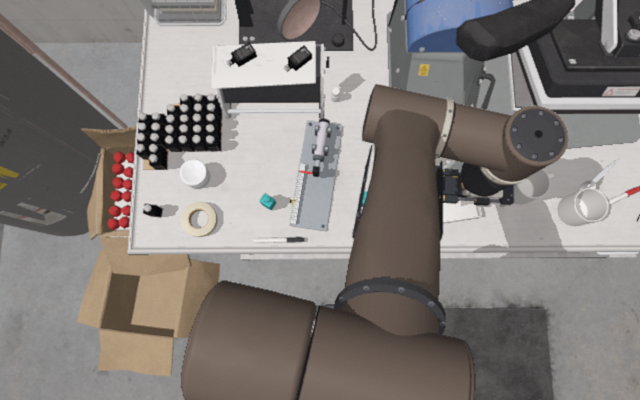

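Run:
```python
from h import *
f=load('w4')
a,b=onz(f,395,122,.03),onz(f,200,165,.03);n=b-a;n/=np.linalg.norm(n);q=np.array([-n[1],n[0],0]);q=q if q[0]>0 else -q
print(a,b,np.linalg.norm(a-b),'centre',(a+b)/2+q*.055)
for x in (.45,):
  P=cloud(f).reshape(-1,3);s=P[(P[:,2]>.05)&(P[:,2]<.12)&(P[:,1]<-.40)];print('mug ymax',np.percentile(s[:,1],[50,95,99]),len(s))
```

```text
[ 0.39053754 -0.24556192  0.03      ] [ 0.41255426 -0.39896314  0.03      ] 0.15497312545322448 centre [ 0.45598803 -0.31444879  0.03      ]
mug ymax [-0.48157785 -0.47407014 -0.47321567] 3355
```

```bash
python3 -m handwheel '[[0.2,-0.5,-3,0],[0,0,-3,0],[0,0,-2.5,0],[0,0,-1,0],[0,0,0,0],[0,0,0,0]]'; python3 -m handwheel '[[0,0,-0.4,0],[0,0,0,0],[0,0,0,0]]'
```

```text
t: 6.45
eef_pos: [0.4534, -0.3121, 0.2222]
ee_rot: [-3.141, 0.001, 3.072]
force: [0.2, -0.3, -1.0]
width: 0.0327
t: 6.75
eef_pos: [0.4528, -0.3122, 0.2176]
ee_rot: [-3.141, 0.001, 3.071]
force: [0.1, 0.4, -0.2]
width: 0.033
```

```bash
python3 -m handwheel '[[0,0,-0.4,0],[0,0,0,0],[0,0,0,0]]';python3 -m handwheel '[[0,0,-0.3,0],[0,0,0,0],[0,0,0,0]]'
```

```text
t: 7.05
eef_pos: [0.4526, -0.3121, 0.2129]
ee_rot: [3.142, -0.0, 3.071]
force: [0.3, -0.2, -0.4]
width: 0.0328
t: 7.35
eef_pos: [0.4529, -0.3123, 0.2101]
ee_rot: [-3.141, 0.001, 3.072]
force: [0.2, -0.1, 1.7]
width: 0.0331
```

Contact shows: the force went from -0.4 to +1.7 N at the expected height. Opening and lifting.

```bash
python3 -m handwheel '[[0,0,0,0],[0,0,0,0],[0,0,0,0],[0,0,0,0],[0,0,0,0]]' 0.35; python3 -m handwheel '[[0,0,1.5,0],[0,0,3,0],[0,0,4,0],[0,0,4,0],[0,0,0,0]]'
python3 - <<'E'
from h import *
grab('wrist','w5');grab('scene','s5');s=arm.get_state();print(s['t'],s['eef_pos'],s['ee_rot'],s['width'],s['force'])
c=load('s5')['image'][130:240,330:480];cv2.imwrite('pics/cs5.png',cv2.resize(c[...,::-1],(750,550)))
E
```

```text
t: 7.85
eef_pos: [0.4526, -0.3121, 0.21]
ee_rot: [3.142, -0.0, 3.071]
force: [0.3, -0.1, -0.1]
width: 0.0565
t: 8.35
eef_pos: [0.4542, -0.3128, 0.3409]
ee_rot: [-3.138, 0.009, 3.072]
force: [-0.5, 1.5, -1.1]
width: 0.0573
8.45 [ 0.45268976 -0.31206771  0.33601735] [-3.14138808e+00  2.63325304e-03  3.07124867e+00] 0.0569759948304873 [0.11351851 0.56403568 0.28919462]
```

View pics/w5.png

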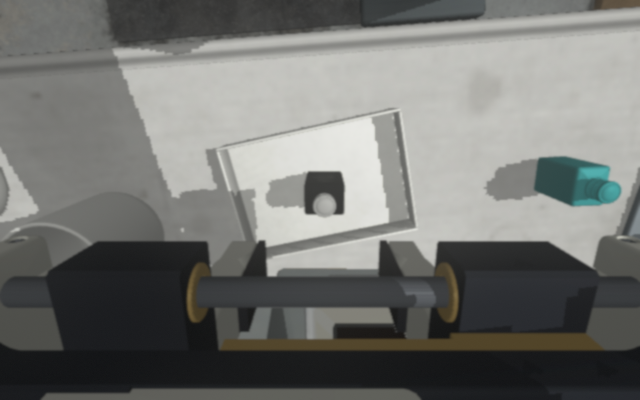

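View pics/cs5.png

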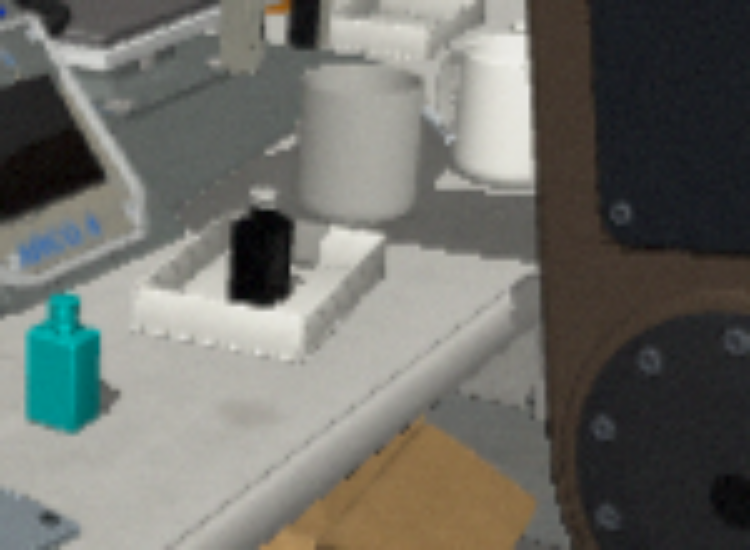

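The bottle stands upright and free in the tray, at wrist (325,195). Back to the gauge, stopping past the handle so the wrist camera sees pointer and index together.

```bash
python3 -m handwheel '[[0,2,0,-0.008],[0,3.5,0,-0.008],[0,3.5,0,-0.008],[0,3.5,0,-0.008],[0,3.5,0,-0.008],[0.5,3.5,0,-0.008],[1,3.5,0,-0.008],[1.5,3.5,0,-0.008],[1.5,3.5,0,-0.008],[1.5,3.5,0,-0.012],[1.5,1.3,0,0],[1.5,0,-2,0],[0,0,0,0],[0,0,0,0]]'
python3 - <<'E'
from h import *
grab('wrist','w6');s=arm.get_state();print(s['t'],s['eef_pos'],s['ee_rot'],s['width'],s['force'])
E
```

```text
t: 9.85
eef_pos: [0.5421, 0.0356, 0.3133]
ee_rot: [-3.14, -0.003, 2.987]
force: [0.0, 0.5, 0.6]
width: 0.0568
9.9 [0.54212143 0.0355257  0.3141574 ] [-3.14032414e+00 -2.02088373e-03  2.98700930e+00] 0.057148039740025906 [-0.31738197  0.98087458  0.31903731]
```

View pics/w6.png

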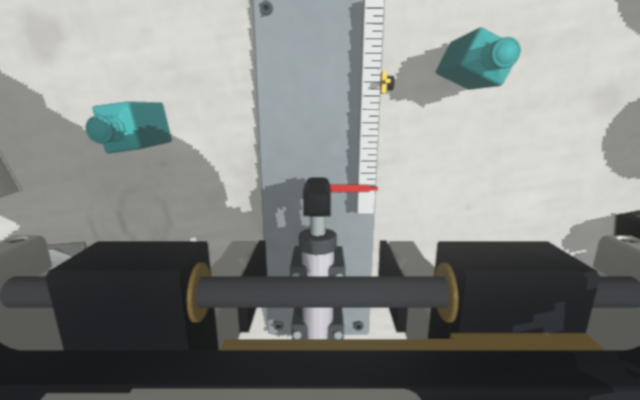

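Pointer tip is at (378,188), the index at (385,82) and the handle top at about (317,205); the image is well aligned with the gauge. Measuring.

```bash
cat > meas.py <<'E'
from h import *
def meas(tag,rb,yb,zi=.036):
    f=load(tag);hsv=cv2.cvtColor(f['image'],cv2.COLOR_RGB2HSV);H,S,V=[hsv[...,i].astype(int) for i in range(3)]
    m=np.zeros((400,640),bool);u0,u1,v0,v1=rb;m[v0:v1,u0:u1]=((S>130)&((H<8)|(H>172))&(V>70))[v0:v1,u0:u1];v,u=np.nonzero(m)
    tip=(u.max()+.5,v[u>=u.max()-5].mean());p=onz(f,*tip,.033)
    m=np.zeros((400,640),bool);u0,u1,v0,v1=yb;m[v0:v1,u0:u1]=((S>120)&(H>18)&(H<36)&(V>70))[v0:v1,u0:u1];v,u=np.nonzero(m)
    print('red tip',tip,p,'root',u.size)
    print('yel px',sorted(zip(v,u))); 
    q=onz(f,u.mean(),v.mean(),zi)
    d=np.array([np.cos(2.988),np.sin(2.988)]);n=np.array([-d[1],d[0]])
    r=(q-p)[:2];print('yel',u.mean(),v.mean(),q,'along',r@d,'side(gauge y)',r@n)
E
python3 - <<'E'
from meas import *
meas('w6',(325,385,178,198),(378,400,65,95),.030)
f=load('w6')
for p in [(304,217),(331,216),(317.5,205)]:print(onz(f,*p,.082),dep(f,*p))
a=onz(f,251,40,.008);b=onz(f,268,320,.008);print('plate L',a,b,np.arctan2(*(a-b)[1::-1]))
a=onz(f,384.5,5,.022);b=onz(f,374,212,.022);print('rail outer',a,b,np.arctan2(*(a-b)[1::-1]))
c=f['image'][55:235,280:420];cv2.imwrite('pics/cw6.png',cv2.resize(c[...,::-1],(467,600),interpolation=cv2.INTER_CUBIC))
E
```

```text
red tip (np.float64(376.5), np.float64(188.0)) [0.53638621 0.07964669 0.033     ] root 112
yel px [(np.int64(72), np.int64(383)), (np.int64(72), np.int64(384)), (np.int64(73), np.int64(382)), (np.int64(73), np.int64(383)), (np.int64(73), np.int64(384)), (np.int64(73), np.int64(385)), (np.int64(74), np.int64(382)), (np.int64(74), np.int64(383)), (np.int64(74), np.int64(384)), (np.int64(74), np.int64(385)), (np.int64(75), np.int64(382)), (np.int64(75), np.int64(383)), (np.int64(75), np.int64(384)), (np.int64(75), np.int64(385)), (np.int64(76), np.int64(382)), (np.int64(76), np.int64(383)), (np.int64(76), np.int64(384)), (np.int64(76), np.int64(385)), (np.int64(76), np.int64(386)), (np.int64(77), np.int64(382)), (np.int64(77), np.int64(383)), (np.int64(77), np.int64(384)), (np.int64(77), np.int64(385)), (np.int64(77), np.int64(386)), (np.int64(78), np.int64(382)), (np.int64(78), np.int64(383)), (np.int64(78), np.int64(384)), (np.int64(78), np.int64(385)), (np.int64(78), np.int64(386)), (np.int64(78), np.int64(387)), (np.int64(78), np.int64(388)), (np.int64(79), np.int64(382)), (np.int64
[... 2328 characters left out ...]
), np.int64(382)), (np.int64(91), np.int64(383)), (np.int64(91), np.int64(384)), (np.int64(92), np.int64(382)), (np.int64(92), np.int64(383))]
yel 384.4107142857143 82.02678571428571 [0.45839915 0.0947274  0.03      ] along 0.07937617002009986 side(gauge y) -0.002971983574885313
[0.53570435 0.02421169 0.082     ] [0.55908077 0.01616598 0.00869707]
[0.5377701  0.04189791 0.082     ] [0.56223619 0.03993819 0.00755508]
[0.52894277 0.03431571 0.082     ] [0.52929466 0.03423958 0.08077394]
plate L [4.11025458e-01 8.30991455e-05 8.00000000e-03] [ 0.65810044 -0.03657263  0.008     ] 2.994308244424629
rail outer [0.40628218 0.10171834 0.022     ] [0.55958195 0.07660203 0.022     ] 2.9791975496428877
```

View pics/cw6.png

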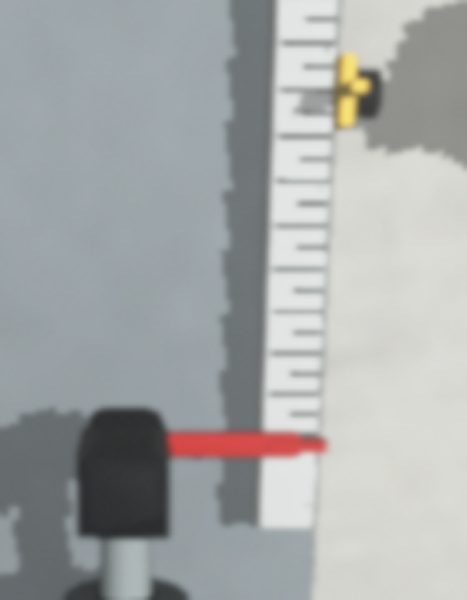

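Handle is about (0.5285, 0.034), and the index is about 0.080 m out. Descending to the handle with the jaws along gauge y and fingertips at about z 0.045, above the pointer arm.

```bash
python3 -m handwheel '[[-1.3,-0.1,-1,0],[0,0,-3,0],[0,0,-3,0],[0,0,-2,0],[0,0,0,0],[0,0,0,0]]'; python3 -m handwheel '[[0,0,0,0],[0,0,0,0],[0,0,0,0],[0,0,0,0],[0,0,0,0],[0,0,0,0],[0,0,0,0]]' 1 60
python3 - <<'E'
from h import *
grab('wrist','w7');grab('scene','s7');s=arm.get_state();print(s['t'],s['eef_pos'],s['ee_rot'],s['width'],s['force'])
a=load('s7')['image'][150:270,220:380];cv2.imwrite('pics/cs7.png',cv2.resize(a[...,::-1],(800,600)))
E
```

```text
t: 10.5
eef_pos: [0.5297, 0.0346, 0.2258]
ee_rot: [-3.141, 0.0, 2.987]
force: [-0.2, 0.1, 0.4]
width: 0.057
t: 11.2
eef_pos: [0.5296, 0.0338, 0.2252]
ee_rot: [-3.14, -0.001, 2.987]
force: [1.0, -8.7, 2.7]
width: 0.0174
11.3 [0.52958185 0.03373156 0.22517027] [-3.13965751e+00 -5.45542673e-04  2.98729303e+00] 0.017553353283105685 [ 1.08762981 -8.25864017  1.70557025]
```

View pics/w7.png

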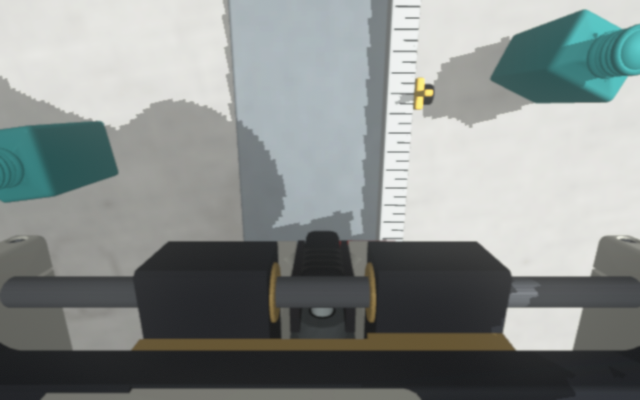

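View pics/cs7.png

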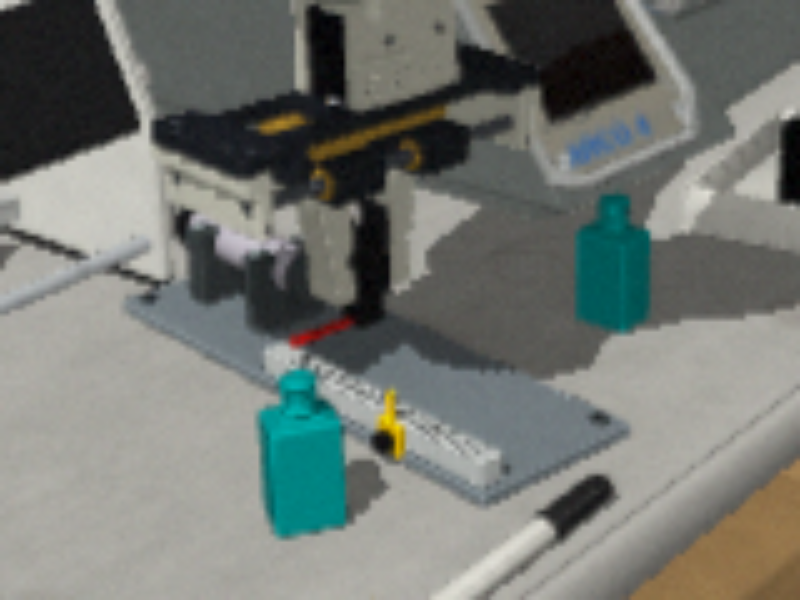

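Gripped at 17.5 mm. The handle pushes 8 N sideways, so I'll ease that 1 mm during the pull. Pulling about 60 mm along (-0.988, 0.153) first.

```bash
python3 -m handwheel '[[0,-0.1,0,0],[-0.5,0.08,0,0],[-1,0.15,0,0],[-1,0.15,0,0],[-1,0.15,0,0],[-1,0.15,0,0],[-1,0.15,0,0],[-0.5,0.08,0,0],[0,0,0,0],[0,0,0,0]]'
python3 - <<'E'
from h import *
grab('wrist','w8');grab('scene','s8');grab('top','t8');s=arm.get_state();print(s['t'],s['eef_pos'],s['ee_rot'],s['width'],s['force'])
a=load('s8')['image'][170:270,230:350];cv2.imwrite('pics/cs8.png',cv2.resize(a[...,::-1],(720,600),interpolation=cv2.INTER_CUBIC))
E
```

```text
t: 12.3
eef_pos: [0.4707, 0.0428, 0.2252]
ee_rot: [-3.142, 0.003, 2.988]
force: [10.8, -8.8, -7.8]
width: 0.0179
12.45 [0.47091361 0.0427734  0.22521006] [-3.14158658e+00  2.62285541e-03  2.98813458e+00] 0.017746922096337187 [10.60624492 -9.81530348 -5.67974749]
```

View pics/cs8.png

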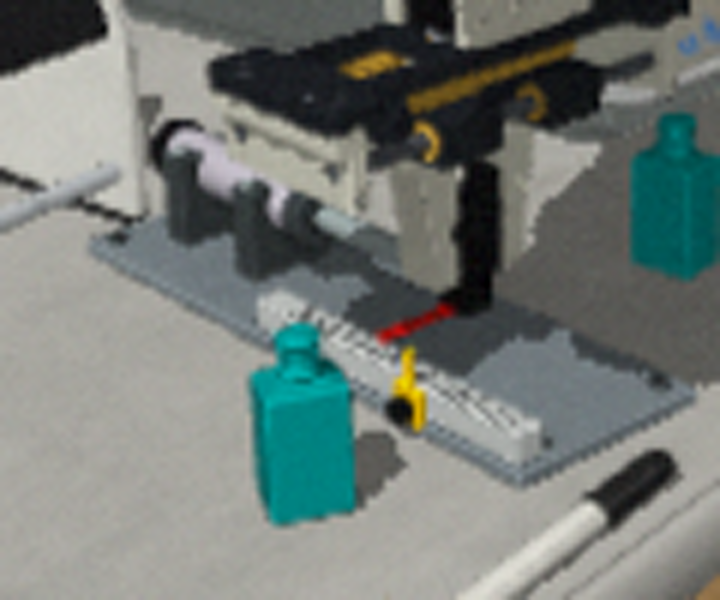

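View pics/w8.png

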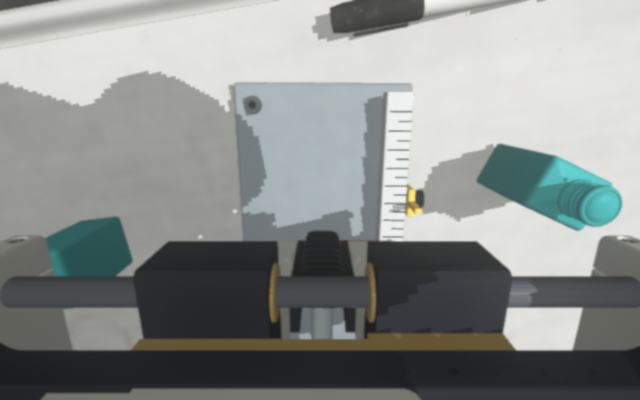

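View pics/t8.png

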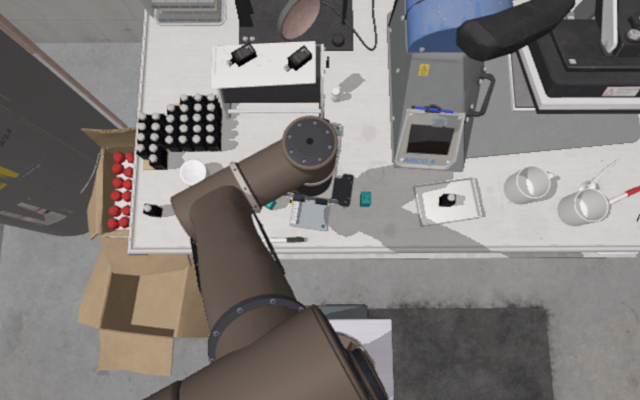

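```bash
cat > ms.py <<'E'
from h import *
def ms(tag):
    f=load(tag);I=f['image'];hsv=cv2.cvtColor(I,cv2.COLOR_RGB2HSV);H,S,V=[hsv[...,i].astype(int) for i in range(3)]
    d=np.array([np.cos(2.988),np.sin(2.988)]);n=np.array([-d[1],d[0]])
    B=np.s_[190:250,265:325]
    m=np.zeros((400,640),bool);m[B]=((S>130)&((H<8)|(H>172))&(V>70))[B];v,u=np.nonzero(m)
    A=np.c_[u,v];print('red',len(u),'left end',u.min(),v[u==u.min()])
    # tip: leftmost columns
    tl=(u.min()-.0,v[u<=u.min()+1].mean());p=onz(f,*tl,.033)
    m[:]=0;m[B]=((S>120)&(H>18)&(H<36)&(V>90))[B];v,u=np.nonzero(m)
    top=v.min();print('yel rows',[(r,list(u[v==r])) for r in range(top,v.max()+1)])
    ut=u[(v<=top+3)].mean();q=onz(f,ut,top,.036)
    print('p',p,tl,'q',q,(ut,top)); r=(q-p)[:2];print('index ahead by',r@d,'side',r@n)
    return p,q
E
python3 - <<'E'
from ms import *
for t in ['scene0','s3','s8']:print(t);ms(t)
E
```

```text
scene0
red 27 left end 278 [217 218]
yel rows [(228, [np.int64(297), np.int64(298)]), (229, [np.int64(297), np.int64(298)]), (230, [np.int64(297), np.int64(298)]), (231, [np.int64(297), np.int64(298)]), (232, [np.int64(297), np.int64(298), np.int64(299)]), (233, [np.int64(296), np.int64(297), np.int64(298)]), (234, [np.int64(296), np.int64(297), np.int64(298)]), (235, [np.int64(296), np.int64(297), np.int64(298), np.int64(299), np.int64(300)]), (236, [np.int64(298), np.int64(299), np.int64(300)]), (237, [np.int64(299), np.int64(300)]), (238, [np.int64(299), np.int64(300)]), (239, [np.int64(299), np.int64(300)]), (240, [np.int64(298), np.int64(299), np.int64(300)]), (241, [np.int64(299)])]
p [0.53928254 0.07742721 0.033     ] (np.float64(278.0), np.float64(217.5)) q [0.45865068 0.09579943 0.036     ] (np.float64(297.5), np.int64(228))
index ahead by 0.08249340093149031 side -0.005820115918665467
s3
red 27 left end 278 [217 218]
yel rows [(228, [np.int64(297), np.int64(298)]), (229, [np.int64(297), np.int64(298)]), (230, [np.int64(297), np.int64(298)]), (231, [np.int64(297), np.int64(2
[... 1456 characters left out ...]
(298)]), (232, [np.int64(297), np.int64(298)]), (233, [np.int64(296), np.int64(297), np.int64(298)]), (234, [np.int64(296), np.int64(297), np.int64(298)]), (235, [np.int64(296), np.int64(297), np.int64(298), np.int64(299), np.int64(300)]), (236, [np.int64(298), np.int64(299), np.int64(300)]), (237, [np.int64(299), np.int64(300)]), (238, [np.int64(299), np.int64(300)]), (239, [np.int64(299), np.int64(300)]), (240, [np.int64(298), np.int64(299), np.int64(300)]), (241, [np.int64(299)])]
p [0.47963404 0.08810624 0.033     ] (np.float64(293.0), np.float64(225.5)) q [ 0.60719766 -0.0930576   0.036     ] (np.float64(300.5), np.int64(190))
index ahead by -0.15377807912713296 side 0.15951525391338292
```

Run:
```python
from h import *
d=np.array([np.cos(2.988),np.sin(2.988)]);n=np.array([-d[1],d[0]])
f=load('w6')
def rel(f,up,uq,zq=.036):
    r=(onz(f,*uq,zq)-onz(f,*up,.033))[:2];print(r@d,r@n)
rel(f,(376.5,188),(389.5,80));rel(f,(376.5,188),(388,80));rel(f,(376.5,188),(384,82),.022)
for t,b,s in [('w6',(60,100,365,405),15),('w8',(185,220,395,435),15),('w1',(170,205,375,410),15)]:
    c=load(t)['image'][b[0]:b[1],b[2]:b[3]];cv2.imwrite(f'pics/z{t}.png',cv2.resize(c[...,::-1],None,fx=10,fy=10,interpolation=cv2.INTER_NEAREST))
a=[cv2.imread(f'pics/z{t}.png')[:350,:400] for t in('w6','w8')];cv2.imwrite('pics/zz.png',np.hstack(a))
```

```text
0.0803582283031474 -0.005530544580762823
0.08036100940246839 -0.004454176256444873
0.07990589786773174 -0.004029931772096554
```

View pics/zz.png

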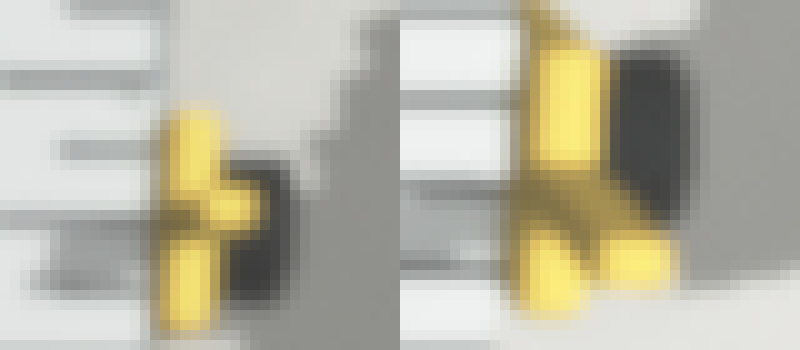

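Two wrist views put the index at about 0.080 m, and the arm has travelled 59.4 mm. Pulling about 20 mm more, still easing the sideways load.

```bash
python3 -m handwheel '[[-0.5,0.05,0,0],[-0.5,0.05,0,0],[-0.5,0.05,0,0],[-0.4,0.04,0,0],[-0.1,0,0,0],[0,0,0,0],[0,0,0,0],[0,0,0,0]]'
python3 - <<'E'
from h import *
grab('wrist','w9');grab('scene','s9');s=arm.get_state();print(s['t'],s['eef_pos'],s['ee_rot'],s['width'],s['force'])
print('travel',(s['eef_pos'][:2]-[.52958,.0337])@[np.cos(2.988),np.sin(2.988)])
a=load('s9')['image'][205:245,275:335];cv2.imwrite('pics/cs9.png',cv2.resize(a[...,::-1],(780,520),interpolation=cv2.INTER_NEAREST))
E
```

```text
t: 13.25
eef_pos: [0.4516, 0.0455, 0.2253]
ee_rot: [3.14, 0.004, 2.988]
force: [14.2, -4.9, -10.9]
width: 0.0181
13.35 [0.45164713 0.04549544 0.22525404] [3.13983389 0.00419613 2.98830188] 0.017673845562153703 [ 14.51108908  -5.27779796 -11.25151343]
travel 0.07882001093006112
```

View pics/cs9.png

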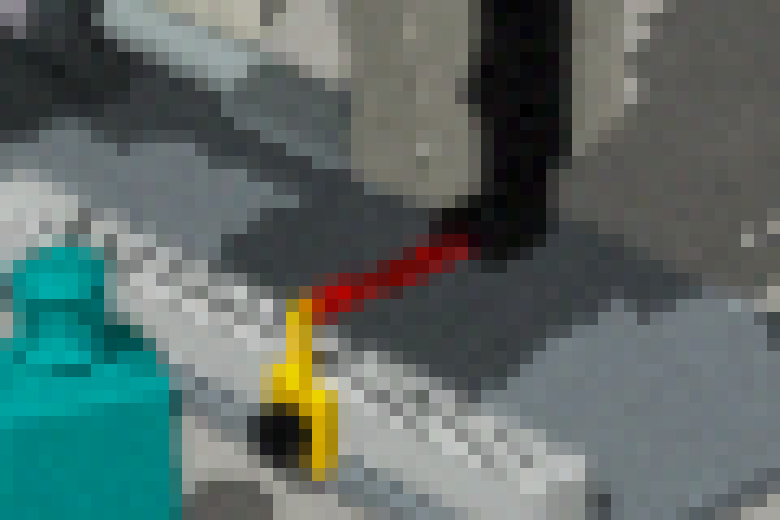

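View pics/w9.png

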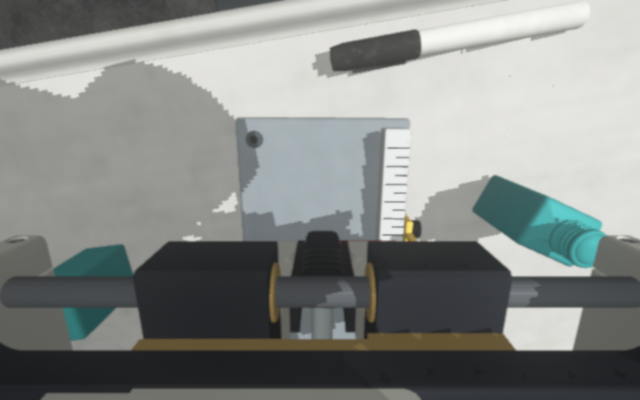

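The scene crop shows the red tip at (299,228) just touching the yellow fin top at (298,228). A sub-pixel check of the residual follows.

```bash
cat > fin.py <<'E'
from h import *
def fin(tag,th=2.988):
    f=load(tag);I=f['image'].astype(float);r,g,b=I[...,0],I[...,1],I[...,2]
    red=np.clip(r-2.0*g-10,0,None)*(g<.45*r)  # redness
    d=np.array([np.cos(th),np.sin(th)]);n=np.array([-d[1],d[0]])
    us,vs=[],[]
    for u in range(275,325):
        w=red[205:245,u]
        if w.sum()>60: us.append(u);vs.append((w*np.arange(205,245)).sum()/w.sum())
    W=np.array([onz(f,u,v,.033)[:2] for u,v in zip(us,vs)])
    yl=np.clip(np.minimum(r,g)-b-25,0,None)*(g>.55*r)
    sub=yl[222:236,290:303]
    rows=sub.sum(1);full=np.median(rows[8-2:8+1]) 
    print('yel rows',np.round(rows),)
    ut=[(yl[k,290:303]*np.arange(290,303)).sum()/max(yl[k,290:303].sum(),1) for k in range(228,232)];print('fin u',np.round(ut,2))
    f0=rows[7:10].mean();part=rows[:7].sum()/f0; vtop=228.5-part;print('vtop',vtop)
    q=onz(f,np.mean(ut[1:]),vtop,.036)[:2]
    a=W@d;s=W@n;print('red cols',us[0],us[-1],'along spread mm',np.round((a-q@d)*1e3,1),'side',np.round((s-q@n)*1e3,1))
    k=slice(1,-2);c=np.polyfit(s[k],a[k],1);print('slope',c[0],'index minus pointer line mm: at tip',1e3*(q@d-np.polyval(c,q@n)),'mean',1e3*(q@d-a[k].mean()))
E
python3 - <<'E'
from fin import *
for t in['s8','s9']:print(t);fin(t)
E
```

```text
s8
yel rows [  0.   0.   0.   0.   0.   5. 165. 246. 218. 219. 279. 517. 551. 722.]
fin u [297.62 297.41 297.45 297.53]
vtop 227.75329428989753
red cols 294 304 along spread mm [-19.8 -20.3 -19.6 -18.3 -18.6 -19.  -19.1 -19.1 -19.4 -20.4 -18.9] side [ 5.9  9.5 12.1 14.2 17.7 21.3 24.6 27.9 31.5 35.7 37.7]
slope 0.018119746692734393 index minus pointer line mm: at tip 19.530366937049624 mean 19.170525296749396
s9
yel rows [  0.   0.   0.   0.   0.   2. 162. 246. 223. 217. 281. 505. 557. 718.]
fin u [297.62 297.42 297.48 297.5 ]
vtop 227.78279883381924
red cols 299 310 along spread mm [-1.4 -1.2 -0.7 -0.2 -0.1 -0.6 -0.3  0.9 -1.2  0.3 -0.6  0.7] side [ 5.9  9.  11.7 14.5 17.6 21.3 24.3 26.4 31.6 33.6 37.8 39.9]
slope 0.031189187325561512 index minus pointer line mm: at tip 0.9878277040927808 mean 0.32961010073573327
```

The line fit leaves 0.3–1.0 mm and arm travel against the wrist estimate leaves about 1.2 mm, so I'll pull 0.8 mm more.

```bash
python3 -m handwheel '[[-0.08,0,0,0],[0,0,0,0],[0,0,0,0],[0,0,0,0],[0,0,0,0],[0,0,0,0]]'
python3 - <<'E'
from fin import *
grab('scene','s10');s=arm.get_state();print(s['t'],s['eef_pos'],s['width'],s['force'])
print('travel',(s['eef_pos'][:2]-[.52958,.0337])@[np.cos(2.988),np.sin(2.988)])
fin('s10')
a=load('s10')['image'][205:245,275:335];cv2.imwrite('pics/cs10.png',cv2.resize(a[...,::-1],(780,520),interpolation=cv2.INTER_NEAREST))
E
```

```text
t: 13.95
eef_pos: [0.4509, 0.0456, 0.2253]
ee_rot: [3.14, 0.004, 2.988]
force: [14.2, -3.7, -11.4]
width: 0.0178
14.0 [0.45092332 0.04556714 0.22527786] 0.017762113015270083 [ 14.21695574  -4.32763184 -11.38815441]
travel 0.07954627122289742
yel rows [  0.   0.   0.   0.   0.   5. 158. 248. 216. 219. 281. 517. 565. 705.]
fin u [297.63 297.43 297.46 297.53]
vtop 227.78404099560763
red cols 299 310 along spread mm [-1.1 -0.5  0.5  1.4  0.2  1.3 -0.1  1.   0.5  0.7 -0.7  1.3] side [ 5.6  8.3 10.6 13.  17.3 19.6 24.1 26.4 30.1 33.2 37.8 39.3]
slope 0.014675322204300182 index minus pointer line mm: at tip -0.2686139029844381 mean -0.5664216557266788
```

View pics/cs10.png

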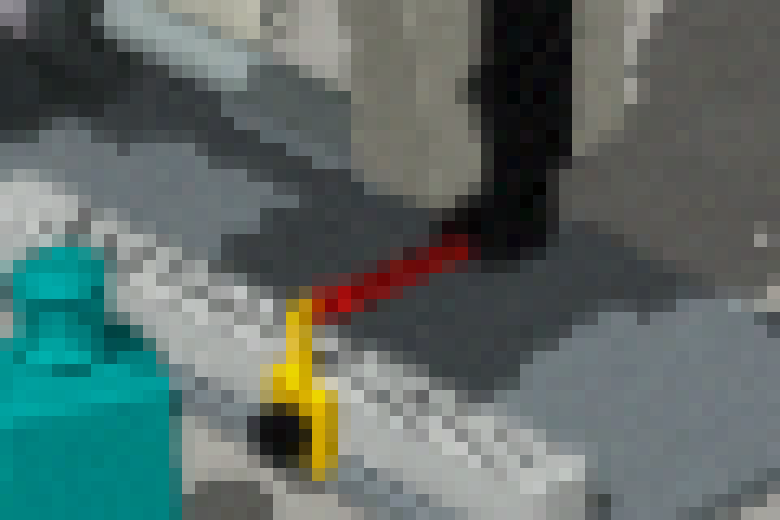

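View pics/s10.png

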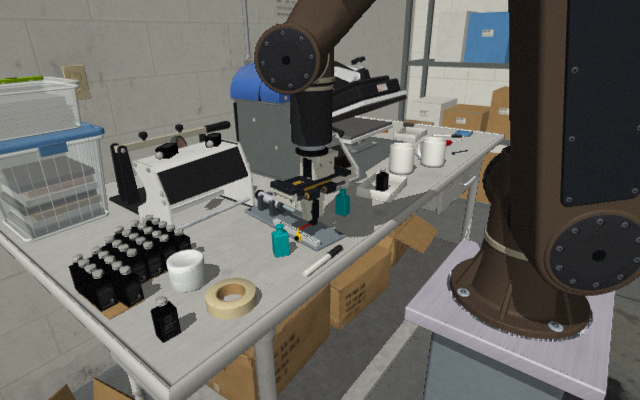

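Aligned: the residual is within about 0.5 mm, from the scene fit (-0.3 mm) and arm travel (79.5 mm against an index of about 80 mm). The index pixels have not moved and the bottle stands in the tray at (382,181). Handing in.

```bash
python3 -c "
from station import arm
print(arm.job_done())
s=arm.get_state();print(s['t'],s['eef_pos'],s['width'],s['force'])"
```

```text
the job is handed in; nothing more can be done
None
the job is handed in; nothing more can be done
```

The black bottle now stands upright and released in the white tray. The rod is pulled out to the yellow index, and the job was handed in at 14.0 s with the arm still gripping the handle at the last check.

- **Alignment:** the last scene-camera fit puts the pointer 0.3 to 0.6 mm past the index. Arm travel was 79.5 mm, against about 80 mm for the index in the wrist views, which would leave it 0.5 to 0.9 mm short. The two disagree by about 1 mm, close to the resolution of the cameras.
- **Hold:** the grip was steady at 17.8 mm, with about 14 N of pull and small loads to the side (about 4 N) and down (about 11 N). I saw no slip between the last two checks. I got no state reading after hand-in.
- **Rest of the scene:** the index's position in the images was unchanged. The tape, jar, pen and turquoise bottles looked undisturbed by eye in the last picture, though I did not measure them again.

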